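Clip the kitchen timer onto the hanging eye

ROBOT

A 6-joint arm with a two-finger parallel gripper is mounted at the origin on the work surface. World frame = base frame: x ahead of the robot, y to its left, z up, the work surface at z = 0. Lengths are in m, angles in rad, forces in N, time in s.
With the tool pointing down it reaches from about 0.35 to 0.975 m from the base axis. Payload 4.9 kg.
Tool frame: the origin (TCP) lies at the very end of the fingers, on their centre line; the grasp point (between the pads) lies 19 mm behind it (hold_point_z is the distance from the TCP to the grasp point, in m); z points along the fingers, y is the line along which they close (so a half turn about z gives the same grasp; the last joint's range is limited). The gripper opens to 85 mm and grips with 20 to 120 N. Pads are 22 mm wide; open, the fingers measure 114 mm over their backs; the gripper's body (76 mm by 85 mm) begins 54 mm behind the grasp point. The pads swing forward as they close: fully open they stand 13 mm farther back than shut.
Start: joints at [-1.268, 0.053, 1.613, -0, 1.476, -0.119], TCP at [0.256, -0.57, 0.231] pointing down, gripper open.
Joint ranges: [-3.01, 3.01], [-1.01, 2.22], [0.06, 2.58], [-1.02, 4.17], [0.09, 2.62], [-3.14, 3.14]. Speed limits (rad/s): [2.57, 2.57, 3.14, 3.14, 3.14, 3.14].

INTERFACE

Orientations are given as a rotation vector (axis times angle).
In Python, from station import * gives the robot as it stands.
- The arm moves only by the tool jog_arm, never from a script. Its argument "increments" is a list of rows, each an object with "rot": the turn, a rotation vector about the tool's x, y, z in units of 180 degrees (1.0 is 180 degrees), a list of three; "slide": the shift along the tool's x, y, z in units of 25 mm (1.0 is 25 mm), a list of three; "gripper": the opening, from -1 (shut) to 1 (fully open). In form: [{"rot": [rx, ry, rz], "slide": [dx, dy, dz], "gripper": gripper}, ...]. A call has 1 to 20 rows; each row shifts and turns the commanded pose from where the row before left it, along the tool's axes as they then stand; what a row does not reach is not made up. A row lasts 1/8 s, in which the tool goes at most 62.5 mm and 10.7 degrees, less where a joint would pass 70% of its speed; a pose out of reach is approached as far as the arm can. A call with a number of a shift or a turn outside -1 to 1 is refused whole. A call with a gripper value outside its range is refused whole. The fingers move at their own pace and stop on an object; the grip force is fixed at half the most. Time passes only in rows, so rows that do not move let the fingers close. It gives the time, the measured TCP pose, the force, the opening and the grip force at its end, in the units of the state.
- read_state(): the state, without advancing time (a new reading comes with each control period).
- grab_frame(name): name is "scene" or "top"; returns the picture (384x512x3 uint8, red, green, blue); there is no depth.
- camera_info(name): a dict with "K" (3x3 intrinsics, pixels), "world_to_cam" (4x4, takes a point from world to camera coordinates). Camera axes: x right, y up, looking along -z (the intrinsics and any distortion apply to the point x, -y, -z); pixel columns grow to the right and rows downward; lengths in m; the calibration is good to about 2 mm. A picture is of the moment at which its call begins. camera_info takes no time and is no camera call.
- job_done(): hands the job in; it is judged then, once.
The state is a dict: "clock": time; "q": joint angles; "joint_velocities": joint speeds; "effort": joint torques, N m; "eef_pos": TCP position; "orientation": TCP orientation; "wrist_force": force on the tool from outside, world axes, zero at the start; "moment": the same for the moment, N m; "grip_width": finger opening in m; "gripper_force": force on a finger pad.
Only numpy, scipy, OpenCV 4.12 (cv2) and the standard library are available. Lean on these libraries where they do the work, as an engineer would, in place of code of your own. Each camera call takes 0.05 s, during which the arm holds its last target. There are 200 camera calls.

TASK

Clip the kitchen timer onto the brass eye of the hanging stand: push the gate of its red snap hook against the eye's near bar so that the gate gives way, let the bar slip up into the crook of the hook with the gate snapped shut behind it, and leave the timer hanging there, still and let go. The eye's height is set by hand and not known exactly, so feel for it, and press gently: never lean on the stand with more than about 15 N. Leave the pot, mill, jar and mug where they stand.

Things in the scene. Friction and masses are not known exactly. Their poses are not given: they have to be found in the camera images.
- timer: White kitchen timer, a block 64 (x) by 40 (y) by 48 mm (z) on its foot, about 0.2 kg, with a red snap hook 10 mm thick (y) on top; 116 mm high in all. Origin: centre of the underside; z up, +x towards the hook's mouth. The hook is a closed loop open inside at x -12..14, z 56..102 mm; bottom bar x -40..25, z 48..56. All numbers here are mm in this frame.
- grip (a point): Where to pinch the hook's solid ribbed back (x -40..-12, z 56..116 mm in the timer's frame, 10 mm thick): this point is at x -26, y 0, z 90. Fingers close along timer y. Axes as the timer's.
- crook (a point): Point of the timer where the middle of the eye's bar lies when hanging: x 2, y 0, z 104 mm in the timer's frame, under the hook's roof (x -12..25, flat on top at z 116; underside a shallow inverted V, peak z 108 at x 0..4, falling to z 102). Axes as the timer's.
- mouth (a point): Outer face of the gate, where to press: x 19, y 0, z 80 mm in the timer's frame. The mouth is only 16 mm high: from the rigid square-ended guard below (x 19..25, up to z 72) to the rigid nose above (x 19..25, hanging from the roof to z 88). A bar must go in between them till its centre is at x under 15, then go up over the gate's top into the crook. Axes as the timer's.
- gate (a joint): Angle of the sprung steel gate, rad: 0 shut, growing as it is pushed inward (timer -x), to 0.85. The gate fills x 14..19, z 62..92 mm, 8 mm wide, hinged at x 16.5, z 62, its top inside the nose. Spring torque 0.08 N m shut plus 0.16 N m per rad: 4 to 9 N pressed 18 mm above the hinge. Damped: push slowly.
- stand: Fixed hanging stand: dark wood base 100 by 110 by 12 mm, upright steel post at its middle with a collar up to z 140 mm, and a brass eye held level by a short steel rod that reaches from the post's top towards -x. Origin: centre of the base's underside; z up; -x is the side of the eye.
- eye_mid (a point): Mark fixed to the stand, 90 mm to -x of the post, 180 mm up. The middle of the eye's near bar is straight above or below it by up to 25 mm (height set by hand). The eye: level closed loop of 8 mm round brass; straight near bar 60 mm long along stand y, side bars 60 mm apart (centres) running 42 mm to +x, then closing to the rod. Axes as the stand's.
- pot: Grey cooking pot, 190 mm across, 110 mm high, with a steel handle out to 208 mm along its x at about z 108 mm. Bystander. Origin: centre of the underside.
- mill: Wooden pepper mill, 52 mm across, 135 mm high. Bystander. Origin: centre of the underside.
- jar: Amber jar, 56 mm across, 90 mm high. Bystander. Origin: centre of the underside.
- mug: Blue mug, 72 mm across, 85 mm high, handle at its +y. Bystander. Origin: centre of the underside.
Mind the look-alikes: they are no part of the job. There is more than one size of the stand; the job needs the middle-sized. What is shaped like the timer but green is not meant.

How it is judged:
On the way, in this order (a step that is already met when the one before it is completed fails the run):
1. the timer is lifted clear of the worktop (height (world z) of timer above 0.008 m and contact force between timer and the fingers above 1 N), for 0.2 s.
2. the gate is pushed inward by the eye (value of joint gate above 0.2 rad and contact force between timer and stand above 1.5 N and distance between crook and eye_mid below 0.07 m), for 0.05 s.
At the end, for the whole second after the job is handed in: The timer hangs by its hook from the eye's near bar, the bar lying in the crook (within 12 mm along the stand's x, 23 mm along its y, 30 mm in height of the mark), gate shut (under 0.1 rad), upright within 0.35 rad, slower than 50 mm/s, its weight on the stand and let go (value of joint gate below 0.1 rad and x of crook in the frame of eye_mid between -0.012 and 0.012 m and y of crook in the frame of eye_mid between -0.023 and 0.023 m and z of crook in the frame of eye_mid between -0.03 and 0.03 m and angle between timer's own z axis and vertical below 0.35 rad and contact force between timer and stand above 0.5 N and linear speed of timer below 0.05 m/s); the robot touches nothing.
It fails at once if the stand is pressed by the timer with more than 15 N (contact force between timer and stand above 15 N).
It fails at once if the robot itself presses the stand with more than 15 N (contact force between any of the fingers, the arm and stand above 15 N).
It fails at once if the pot, mill, jar or mug is moved by more than 30 mm (distance of any of pot, mill, jar, mug from where it was at the start of the episode above 0.03 m).
It also fails if it takes over 62 s, if anything falls off the work surface, if the arm or the gripper's body presses on something with over 40 N, if the wrist force passes 120 N, or if a joint passes its speed limit or range.

## Working session

There is one attempt and no reset: what is moved stays moved. The work goes in short steps, Python scripts to look and compute and a tool call to move; the robot and the scene stay as the last step left them, time stands still between calls to the robot, and variables do not carry over. Pictures are saved under pics/ and viewed, at most 10 in all, crops included, and the job is handed in when it is done.

Besides the shell and the picture viewer there is one more tool, called after "Call:" in YAML: its name, and indented under it one key for each argument. jog_arm: Moves the arm, as the interface text tells. Shifts and turns lie within -1 to 1; 1 stands for 25 mm of shift or 180 degrees of turn. Its arguments: {"type":"object","properties":{"increments":{"type":"array","items":{"type":"object","properties":{"rot":{"type":"array","items":{"type":"number","minimum":-1,"maximum":1}},"slide":{"type":"array","items":{"type":"number","minimum":-1,"maximum":1}},"gripper":{"type":"number"}}}}},"required":["increments"]}

```bash
mkdir -p pics
python3 - <<'E'
from station import *
import cv2,numpy as np
for n in("scene","top"):
    f=grab_frame(n); cv2.imwrite(f"pics/{n}0.png",cv2.resize(f[:,:,::-1],(800,600),interpolation=cv2.INTER_CUBIC))
    cv2.imwrite(f"pics/{n}0raw.png",f[:,:,::-1])
    c=camera_info(n);print(n,np.round(c["K"],1).tolist(),np.round(c["world_to_cam"],3).tolist(),[k for k in c])
print(read_state())
E
```

```text
scene [[346.6, 0.0, 256.7], [0.0, 346.6, 190.7], [0.0, 0.0, 1.0]] [[-0.377, 0.926, 0.014, 0.235], [-0.566, -0.243, 0.788, 0.244], [0.733, 0.289, 0.616, -1.534], [0.0, 0.0, 0.0, 1.0]] ['K', 'world_to_cam']
top [[470.4, 0.0, 251.4], [0.0, 470.4, 187.7], [0.0, 0.0, 1.0]] [[-0.015, -1.0, -0.006, -0.006], [0.999, -0.015, 0.032, -0.626], [-0.032, -0.006, 0.999, -1.465], [0.0, 0.0, 0.0, 1.0]] ['K', 'world_to_cam']
{'clock': 0.1, 'q': array([-1.26798150e+00,  5.33186415e-02,  1.61417285e+00, -3.91143469e-06,
        1.47599013e+00, -1.18976635e-01]), 'joint_velocities': array([ 0.00017242, -0.00075596, -0.00251332, -0.00014484, -0.00026462,
       -0.00126355]), 'effort': array([ 1.07827407e-04, -3.94903851e+01, -3.71362782e+01, -1.03080063e-04,
        3.93295442e-03,  1.71600163e-05]), 'eef_pos': array([ 0.25571435, -0.56967143,  0.23015907]), 'orientation': array([-3.07014779e+00, -6.57254907e-01,  2.78280550e-04]), 'wrist_force': array([0.01331247, 0.53191709, 0.02819689]), 'moment': array([-0.00933716,  0.00756289, -0.01280798]), 'gripper_force': 0.0, 'grip_width': 0.08528186353357654}
```

View pics/scene0.png

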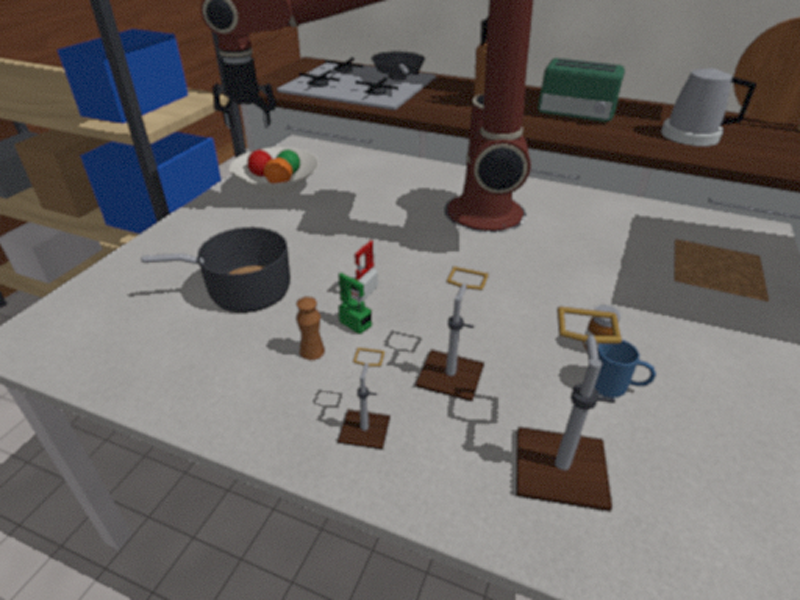

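View pics/top0.png

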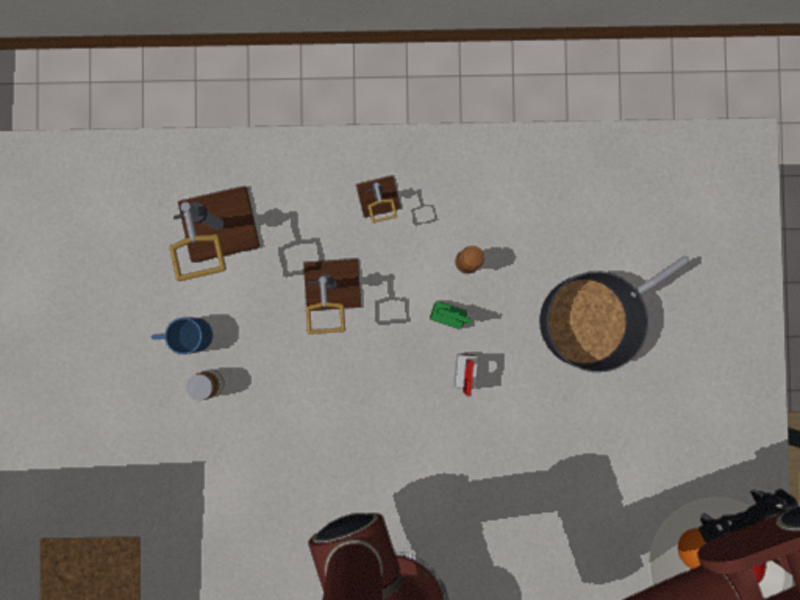

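The middle-sized stand is at scene (450,345) / top (325,295), between the small stand (scene 365,400) and the large one (scene 570,440). The white timer with the red hook is at scene (365,270) / top (467,373). The green one at scene (352,305) is the decoy. I'll confirm this with a crop.

```bash
cat > h.py <<'E'
from station import *
import cv2,numpy as np
def proj(n,P):
    c=camera_info(n);P=np.atleast_2d(P);W=np.array(c["world_to_cam"]);p=P@W[:3,:3].T+W[:3,3]
    p=p*[1,-1,-1];q=p@np.array(c["K"]).T;return q[:,:2]/q[:,2:]
def at_z(n,uv,z):
    c=camera_info(n);W=np.array(c["world_to_cam"]);R=W[:3,:3];o=-R.T@W[:3,3]
    d=R.T@(np.array([1,-1,-1])*(np.linalg.inv(c["K"])@[uv[0],uv[1],1]));return o+d*(z-o[2])/d[2]
E
python3 - <<'E'
from h import *
s=cv2.imread("pics/scene0raw.png");t=cv2.imread("pics/top0raw.png")
def c(im,x,y,w,h):return cv2.resize(im[y:y+h,x:x+w],(400,300),interpolation=cv2.INTER_CUBIC)
m=np.vstack([np.hstack([c(s,205,145,64,48),c(t,270,215,64,48)]),np.hstack([c(s,250,165,96,72+18-18),c(t,180,160,80,60)])])
cv2.imwrite("pics/m1.png",m)
E
```

```text
(no output)
```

View pics/m1.png

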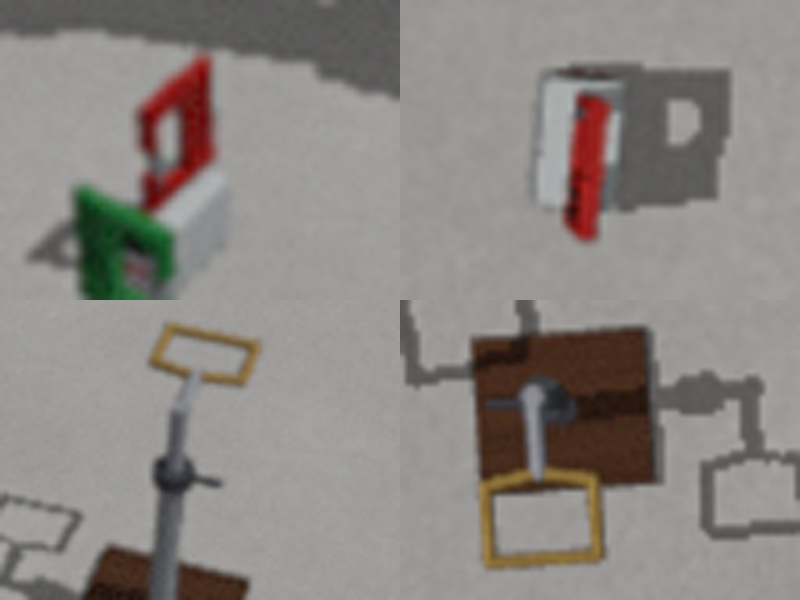

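The crop confirms both. The white timer with the red hook has its solid back toward the robot and its mouth toward +x. The middle stand's eye points toward the robot. Next I'll fit their poses from the picked points.

Run:
```python
from h import *
from scipy.optimize import least_squares
T=lambda x,y:(270+(x-400)/6.25,215+y/6.25)
S=lambda x,y:(205+x/6.25,145+y/6.25)
B=lambda x,y:(180+(x-400)/5,160+(y-300)/5)
G=lambda x,y:(250+x/4.1667,165+(y-300)/4.1667)
def tf(p,P):
    c,s=np.cos(p[2]),np.sin(p[2]);P=np.array(P);return np.c_[p[0]+c*P[:,0]-s*P[:,1],p[1]+s*P[:,0]+c*P[:,1],P[:,2]]
# timer: top & scene
mt=np.array([[25,-5,116],[-40,-5,116],[25,5,116],[-32,20,48]])/1e3
ot=[T(610,97),T(597,240),T(577,95),T(533,205)]
ms=np.array([[25,0,116],[-40,0,116]])/1e3
os_=[S(142,105),S(208,60)]
f=lambda p:np.r_[(proj("top",tf(p,mt))-ot).ravel(),(proj("scene",tf(p,ms))-os_).ravel()]
r=least_squares(f,[.55,-.13,0]);print("timer",r.x,np.round(f(r.x),1))
# stand: base z=12mm; eye
b=np.array([[50,55,12],[50,-55,12],[-50,-55,12],[-50,55,12]])/1e3
ob=[B(472,338),B(648,327),B(660,482),B(482,492)]
def eye(h):return np.array([[-90,30,h],[-90,-30,h],[-48,30,h],[-48,-30,h]])/1e3
oe=[B(490,562),B(600,553),B(485,484),B(595,480)]
oes=[G(168,328),G(257,345),G(154,361),G(243,380)]
def g(p):
    E=tf(p,eye(p[3]*1e3));return np.r_[(proj("top",tf(p,b))-ob).ravel(),(proj("top",E)-oe).ravel(),(proj("scene",E)-oes).ravel()]
for sw in (0,1):
    r2=least_squares(g,[.7,.1,0,.18]);print("stand",r2.x,np.round(g(r2.x),1));break
bar=tf(r2.x,eye(r2.x[3]*1e3))[:2].mean(0);print("bar",bar)
for h in(.115,.135):print(at_z("top",B(545,558),.19))
g2=tf(r.x,[[-.026,0,.09],[.002,0,.104]]);print(g2)
# other objects
for n,uv in dict(pot=(593,320),mill=(470,259),mug=(188,335),jar=(203,385),green=(450,315)).items():print(n,at_z("top",np.array(uv)/1.5625,.1)[:2].round(3))
from scipy.spatial.transform import Rotation as R
print(R.from_rotvec(read_state()['orientation']).as_matrix().round(3))
```

```text
timer [ 0.47027158 -0.15537866 -0.09047604] [-0.9  0.2 -0.5 -0.2  0.9  0.3 -0.4 -0.3 -0.1  0.5 -0.8 -1.4]
stand [0.64391103 0.10444231 0.00423943 0.1795495 ] [  0.9  -0.9   0.8   0.6  -1.    1.5  -0.6   0.2  -0.4  -0.1  -0.8   1.3
   0.3   0.4  -0.1   0.7  20.6   4.9 -21.1  -4.   19.9   5.2 -22.3  -4.4]
bar [0.55391184 0.10406076 0.1795495 ]
[0.55544769 0.10130397 0.19      ]
[0.55544769 0.10130397 0.19      ]
[[ 0.44437793 -0.15302949  0.09      ]
 [ 0.4722634  -0.15555936  0.104     ]]
pot [ 0.566 -0.391]
mill [ 0.685 -0.162]
mug [0.55  0.371]
jar [0.455 0.344]
green [ 0.58  -0.123]
[[ 0.912  0.409 -0.001]
 [ 0.409 -0.912  0.002]
 [ 0.    -0.002 -1.   ]]
```

Run:
```python
from h import *
from scipy.optimize import least_squares
B=lambda x,y:(180+(x-400)/5,160+(y-300)/5)
G=lambda x,y:(250+x/4.1667,165+(y-300)/4.1667)
def tf(p,P):
    c,s=np.cos(p[2]),np.sin(p[2]);P=np.array(P);return np.c_[p[0]+c*P[:,0]-s*P[:,1],p[1]+s*P[:,0]+c*P[:,1],P[:,2]]
b=np.array([[50,55,12],[50,-55,12],[-50,-55,12],[-50,55,12]])/1e3
ob=[B(472,338),B(648,327),B(660,482),B(482,492)]
def eye(h):return np.array([[-90,30,h],[-90,-30,h],[-48,30,h],[-48,-30,h]])/1e3
oe=[B(490,562),B(600,553),B(485,484),B(595,480)]
oes=[G(257,345),G(168,328),G(243,380),G(154,361)]
def g(p):
    E=tf(p,eye(p[3]*1e3));return np.r_[(proj("top",tf(p,b))-ob).ravel(),(proj("top",E)-oe).ravel(),(proj("scene",E)-oes).ravel()]
r2=least_squares(g,[.7,.1,0,.18]);print("stand",r2.x,np.round(g(r2.x),1))
E=tf(r2.x,eye(r2.x[3]*1e3));print("bar",E[:2],E[:2].mean(0))
p=read_state();M=cv2.Rodrigues(p['orientation'])[0]
print(M.T@(np.array([.444,-.153,.071])-p['eef_pos'])/.025)
```

```text
stand [0.64495898 0.10643439 0.03556582 0.1819318 ] [-0.2 -0.6 -0.4 -0.2 -1.2  0.6 -0.7  0.4 -0.2 -0.1 -0.6  0.6  0.1  0.3
 -0.3 -0.  -1.   0.1 -0.2 -0.3 -1.2  0.  -0.9 -0.1]
bar [[0.55394915 0.13321517 0.1819318 ]
 [0.55608265 0.07325312 0.1819318 ]] [0.5550159  0.10323415 0.1819318 ]
[ 13.69328544 -12.11081811   6.3921122 ]
```

Call:
jog_arm:
  increments:
    - {"rot":[0,0,0],"slide":[0.978,-0.865,0],"gripper":1}
    - {"rot":[0,0,0],"slide":[0.978,-0.865,0],"gripper":1}
    - {"rot":[0,0,0],"slide":[0.978,-0.865,0],"gripper":1}
    - {"rot":[0,0,0],"slide":[0.978,-0.865,0],"gripper":1}
    - {"rot":[0,0,0],"slide":[0.978,-0.865,0],"gripper":1}
    - {"rot":[0,0,0],"slide":[0.978,-0.865,0],"gripper":1}
    - {"rot":[0,0,0],"slide":[0.978,-0.865,0],"gripper":1}
    - {"rot":[0,0,0],"slide":[0.978,-0.865,0],"gripper":1}
    - {"rot":[0,0,0],"slide":[0.978,-0.865,0],"gripper":1}
    - {"rot":[0,0,0],"slide":[0.978,-0.865,0],"gripper":1}
    - {"rot":[0,0,0],"slide":[0.978,-0.865,0],"gripper":1}
    - {"rot":[0,0,0],"slide":[0.978,-0.865,0],"gripper":1}
    - {"rot":[0,0,0],"slide":[0.978,-0.865,0],"gripper":1}
    - {"rot":[0,0,0],"slide":[0.978,-0.865,0],"gripper":1}
    - {"rot":[0,0,0.0545],"slide":[0,0,0],"gripper":1}
    - {"rot":[0,0,0.0545],"slide":[0,0,0],"gripper":1}
    - {"rot":[0,0,0.0545],"slide":[0,0,0],"gripper":1}
    - {"rot":[0,0,0],"slide":[0,0,0],"gripper":1}

```text
clock: 2.35
eef_pos: [0.444, -0.1537, 0.2308]
orientation: [-3.138, 0.141, 0.001]
wrist_force: [0.6, -0.2, -0.9]
grip_width: 0.0857
gripper_force: 0.0
```

```bash
cat >> h.py <<'E'
def goal(x,y,z):
    p=read_state();M=cv2.Rodrigues(p['orientation'])[0]
    print(p['clock'],p['eef_pos'].round(4),"yaw",np.arctan2(M[1,0],M[0,0]).round(4),"tilt",M[:,2].round(4),"F",p['wrist_force'].round(2),p['grip_width'].round(4),p['gripper_force'])
    print("slide",(M.T@(np.array([x,y,z])-p['eef_pos'])/.025).round(3))
E
python3 - <<'E'
from h import *
goal(.444,-.153,.071)
f=grab_frame("scene")[:,:,::-1];t=grab_frame("top")[:,:,::-1]
def c(im,x,y,w,h):return cv2.resize(im[y:y+h,x:x+w],(400,300),interpolation=cv2.INTER_CUBIC)
cv2.imwrite("pics/m2.png",np.hstack([c(f,185,110,96,72),c(t,250,190,96,72)]))
E
```

```text
Traceback (most recent call last):
  File "h.py", line 11, in goal
    print(p['clock'],p['eef_pos'].round(4),"yaw",np.arctan2(M[1,0],M[0,0]).round(4),"tilt",M[:,2].round(4),"F",p['wrist_force'].round(2),p['grip_width'].round(4),p['gripper_force'])
                                                                                                                                         ^^^^^^^^^^^^^^^^^^^^^
AttributeError: 'float' object has no attribute 'round'
```

Call:
jog_arm:
  increments:
    - {"slide":[0,0.02,0.9],"rot":[0,0,0],"gripper":1}
    - {"slide":[0,0,0.9],"rot":[0,0,0],"gripper":1}
    - {"slide":[0,0,0.9],"rot":[0,0,0],"gripper":1}
    - {"slide":[0,0,0.9],"rot":[0,0,0],"gripper":1}
    - {"slide":[0,0,0.9],"rot":[0,0,0],"gripper":1}
    - {"slide":[0,0,0.9],"rot":[0,0,0],"gripper":1}
    - {"slide":[0,0,0.8],"rot":[0,0,0],"gripper":1}
    - {"slide":[0,0,0.2],"rot":[0,0,0],"gripper":1}
    - {"slide":[0,0,0],"rot":[0,0,0],"gripper":1}

```text
clock: 3.48
eef_pos: [0.4441, -0.1544, 0.0713]
orientation: [-3.138, 0.142, 0.001]
wrist_force: [0.5, -0.6, 0.9]
grip_width: 0.0859
gripper_force: 0.0
```

```bash
sed -i "s/p\['grip_width'\].round(4)/round(p['grip_width'],4)/" h.py
python3 - <<'E'
from h import *
goal(.444,-.153,.071)
f=grab_frame("scene")[:,:,::-1];t=grab_frame("top")[:,:,::-1]
def c(im,x,y,w,h):return cv2.resize(im[y:y+h,x:x+w],(400,300),interpolation=cv2.INTER_CUBIC)
cv2.imwrite("pics/m2.png",np.hstack([c(f,195,130,80,60),c(t,250,200,96,72)]))
E
```

```text
3.475 [ 0.4441 -0.1544  0.0713] yaw -0.0907 tilt [-3.e-04  2.e-04 -1.e+00] F [ 0.53 -0.64  0.87] 0.0859 0.0
slide [-0.01  -0.054  0.014]
```

View pics/m2.png

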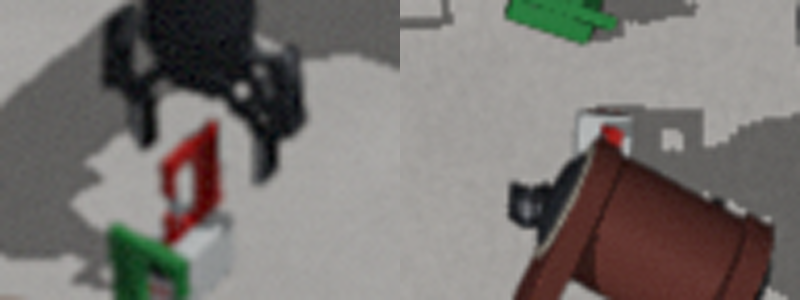

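The fingers straddle the red hook (left crop 190,180), with its back toward them. Now I'll close.

Call:
jog_arm:
  increments:
    - {"slide":[0,0,0],"rot":[0,0,0],"gripper":-1}
    - {"slide":[0,0,0],"rot":[0,0,0],"gripper":-1}
    - {"slide":[0,0,0],"rot":[0,0,0],"gripper":-1}
    - {"slide":[0,0,0],"rot":[0,0,0],"gripper":-1}
    - {"slide":[0,0,0],"rot":[0,0,0],"gripper":-1}
    - {"slide":[0,0,0],"rot":[0,0,0],"gripper":-1}
    - {"slide":[0,0,0],"rot":[0,0,0],"gripper":-1}
    - {"slide":[0,0,0],"rot":[0,0,0],"gripper":-1}

```text
clock: 4.58
eef_pos: [0.444, -0.1543, 0.0712]
orientation: [-3.138, 0.144, 0.001]
wrist_force: [-0.7, 0.2, 0.1]
grip_width: 0.0093
gripper_force: 60.9
```

Call:
jog_arm:
  increments:
    - {"slide":[0,0,-0.3],"rot":[0,0,0],"gripper":-1}
    - {"slide":[0,0,-0.5],"rot":[0,0,0],"gripper":-1}
    - {"slide":[0,0,-0.6],"rot":[0,0,0],"gripper":-1}
    - {"slide":[0,0,-0.6],"rot":[0,0,0],"gripper":-1}
    - {"slide":[0,0,-0.08],"rot":[0,0,-0.02],"gripper":-1}
    - {"slide":[0,0,0],"rot":[0,0,-0.02],"gripper":-1}
    - {"slide":[0.03,-0.5,0],"rot":[0,0,0],"gripper":-1}
    - {"slide":[0.03,-0.85,0],"rot":[0,0,0],"gripper":-1}
    - {"slide":[0.03,-0.9,0],"rot":[0,0,0],"gripper":-1}
    - {"slide":[0.03,-0.9,0],"rot":[0,0,0],"gripper":-1}
    - {"slide":[0.03,-0.9,0],"rot":[0,0,0],"gripper":-1}
    - {"slide":[0.03,-0.9,0],"rot":[0,0,0],"gripper":-1}
    - {"slide":[0.03,-0.9,0],"rot":[0,0,0],"gripper":-1}
    - {"slide":[0.03,-0.9,0],"rot":[0,0,0],"gripper":-1}
    - {"slide":[0.03,-0.9,0],"rot":[0,0,0],"gripper":-1}
    - {"slide":[0.03,-0.9,0],"rot":[0,0,0],"gripper":-1}
    - {"slide":[0.03,-0.9,0],"rot":[0,0,0],"gripper":-1}
    - {"slide":[0.03,-0.78,0],"rot":[0,0,0],"gripper":-1}
    - {"slide":[0,0,0],"rot":[0,0,0],"gripper":-1}
    - {"slide":[0,0,0],"rot":[0,0,0],"gripper":-1}

```text
clock: 7.08
eef_pos: [0.4444, 0.1016, 0.1235]
orientation: [3.141, 0.053, 0.0]
wrist_force: [0.7, 0.6, -2.0]
grip_width: 0.0092
gripper_force: 60.4
```

Run:
```python
from h import *
goal(.515,.102,.123)
f=grab_frame("scene")[:,:,::-1];t=grab_frame("top")[:,:,::-1]
def c(im,x,y,w,h):return cv2.resize(im[y:y+h,x:x+w],(400,300),interpolation=cv2.INTER_CUBIC)
cv2.imwrite("pics/m3.png",np.hstack([c(f,250,120,96,72),c(t,170,180,80,60)]))
```

```text
7.075 [0.4444 0.1016 0.1235] yaw 0.0337 tilt [ 1.e-04 -2.e-04 -1.e+00] F [ 0.73  0.63 -2.02] 0.0092 60.448408126831055
slide [2.825 0.079 0.019]
```

View pics/m3.png

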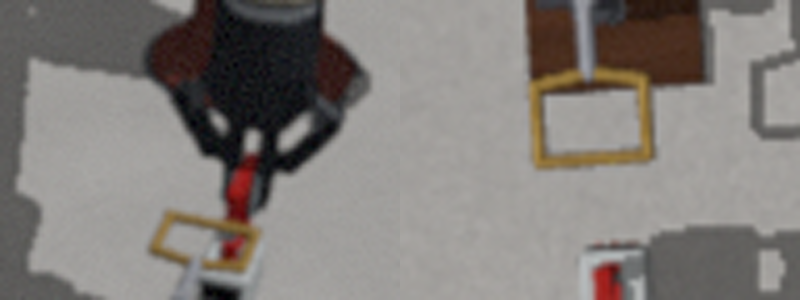

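Run:
```python
from h import *
print("hookfront",at_z("top",(211.6,180+263/5),.168), "expected TCP+51mm", .4444+.051)
print("barL,R",at_z("top",(170+140/5,180+162/5),.182),at_z("top",(170+650/5-80,180+155/5),.182))
```

```text
hookfront [0.49639682 0.09687489 0.168     ] expected TCP+51mm 0.4954
barL,R [0.55355167 0.13255003 0.182     ] [0.55651382 0.07161582 0.182     ]
```

Call:
jog_arm:
  increments:
    - {"slide":[0.3,0,0.08],"rot":[0,0,0],"gripper":-1}
    - {"slide":[0.6,-0.05,0],"rot":[0,0,0],"gripper":-1}
    - {"slide":[0.6,-0.05,0],"rot":[0,0,0],"gripper":-1}
    - {"slide":[0.5,0,0],"rot":[0,0,0],"gripper":-1}
    - {"slide":[0.2,0,0],"rot":[0,0,0],"gripper":-1}
    - {"slide":[0.2,0,0],"rot":[0,0,0],"gripper":-1}
    - {"slide":[0.2,0,0],"rot":[0,0,0],"gripper":-1}
    - {"slide":[0.2,0,0],"rot":[0,0,0],"gripper":-1}
    - {"slide":[0.2,0,0],"rot":[0,0,0],"gripper":-1}
    - {"slide":[0,0,0],"rot":[0,0,0],"gripper":-1}
    - {"slide":[0,0,0],"rot":[0,0,0],"gripper":-1}

```text
clock: 8.55
eef_pos: [0.5193, 0.1066, 0.1212]
orientation: [3.141, 0.053, -0.0]
wrist_force: [0.2, 0.3, -2.8]
grip_width: 0.0094
gripper_force: 60.5
```

Call:
jog_arm:
  increments:
    - {"slide":[0,0.08,-0.1],"rot":[0,0,0],"gripper":-1}
    - {"slide":[0,0.02,-0.1],"rot":[0,0,0],"gripper":-1}
    - {"slide":[0,0,-0.04],"rot":[0,0,0],"gripper":-1}
    - {"slide":[0,0,-0.04],"rot":[0,0,0],"gripper":-1}
    - {"slide":[0,0,0],"rot":[0,0,0],"gripper":-1}

```text
clock: 9.18
eef_pos: [0.5195, 0.1041, 0.1284]
orientation: [-3.141, -0.053, -0.0]
wrist_force: [0.5, 0.3, -2.2]
grip_width: 0.0095
gripper_force: 60.5
```

Call:
jog_arm:
  increments:
    - {"slide":[0,0,-0.04],"rot":[0,0,0],"gripper":-1}
    - {"slide":[0,0,0],"rot":[0,0,0],"gripper":-1}

```text
clock: 9.43
eef_pos: [0.5195, 0.1041, 0.1294]
orientation: [-3.141, -0.053, -0.0]
wrist_force: [0.5, 0.4, -2.1]
grip_width: 0.0094
gripper_force: 60.5
```

Call:
jog_arm:
  increments:
    - {"slide":[0,0,-0.04],"rot":[0,0,0],"gripper":-1}
    - {"slide":[0,0,0],"rot":[0,0,0],"gripper":-1}

```text
clock: 9.68
eef_pos: [0.5196, 0.1041, 0.1304]
orientation: [-3.141, -0.053, -0.0]
wrist_force: [0.3, 0.3, -2.5]
grip_width: 0.0092
gripper_force: 60.5
```

Call:
jog_arm:
  increments:
    - {"slide":[0,0,-0.03],"rot":[0,0,0],"gripper":-1}
    - {"slide":[0,0,0],"rot":[0,0,0],"gripper":-1}

```text
clock: 9.93
eef_pos: [0.5195, 0.1041, 0.1311]
orientation: [3.141, 0.053, 0.0]
wrist_force: [-0.6, -0.6, -1.4]
grip_width: 0.0094
gripper_force: 60.5
```

Call:
jog_arm:
  increments:
    - {"slide":[0,0,-0.03],"rot":[0,0,0],"gripper":-1}
    - {"slide":[0,0,0],"rot":[0,0,0],"gripper":-1}

```text
clock: 10.18
eef_pos: [0.5196, 0.1041, 0.1319]
orientation: [-3.141, -0.053, -0.0]
wrist_force: [0.4, -0.4, -1.6]
grip_width: 0.0089
gripper_force: 60.5
```

Call:
jog_arm:
  increments:
    - {"slide":[0,0,-0.03],"rot":[0,0,0],"gripper":-1}
    - {"slide":[0,0,0],"rot":[0,0,0],"gripper":-1}

```text
clock: 10.42
eef_pos: [0.5196, 0.1041, 0.1327]
orientation: [-3.141, -0.053, -0.0]
wrist_force: [0.5, 0.1, -2.0]
grip_width: 0.0093
gripper_force: 60.5
```

Call:
jog_arm:
  increments:
    - {"slide":[0,0,-0.03],"rot":[0,0,0],"gripper":-1}
    - {"slide":[0,0,0],"rot":[0,0,0],"gripper":-1}

```text
clock: 10.68
eef_pos: [0.5196, 0.1041, 0.1334]
orientation: [-3.141, -0.053, -0.0]
wrist_force: [0.7, 0.0, -1.6]
grip_width: 0.0093
gripper_force: 60.5
```

Call:
jog_arm:
  increments:
    - {"slide":[0,0,-0.03],"rot":[0,0,0],"gripper":-1}
    - {"slide":[0,0,0],"rot":[0,0,0],"gripper":-1}

```text
clock: 10.92
eef_pos: [0.5195, 0.1041, 0.1342]
orientation: [-3.141, -0.053, -0.0]
wrist_force: [-0.1, 1.1, -1.3]
grip_width: 0.0095
gripper_force: 60.5
```

Call:
jog_arm:
  increments:
    - {"slide":[0,0,-0.03],"rot":[0,0,0],"gripper":-1}
    - {"slide":[0,0,0],"rot":[0,0,0],"gripper":-1}

```text
clock: 11.18
eef_pos: [0.5195, 0.1041, 0.1349]
orientation: [-3.141, -0.053, -0.0]
wrist_force: [-0.1, -0.1, -2.2]
grip_width: 0.0094
gripper_force: 60.5
```

Call:
jog_arm:
  increments:
    - {"slide":[0,0,-0.03],"rot":[0,0,0],"gripper":-1}
    - {"slide":[0,0,0],"rot":[0,0,0],"gripper":-1}

```text
clock: 11.42
eef_pos: [0.5194, 0.1041, 0.1352]
orientation: [-3.141, -0.053, 0.0]
wrist_force: [2.0, -0.6, -3.8]
grip_width: 0.0094
gripper_force: 60.2
```

Contact was felt at TCP z ≈ 0.1351, so the bar's centre is at z ≈ 0.184. I'll back out, then raise the mouth to the bar's height.

Call:
jog_arm:
  increments:
    - {"slide":[0,0,0.15],"rot":[0,0,0],"gripper":-1}
    - {"slide":[-0.1,0,0.1],"rot":[0,0,0],"gripper":-1}
    - {"slide":[-0.4,0,0],"rot":[0,0,0],"gripper":-1}
    - {"slide":[-0.4,0,0],"rot":[0,0,0],"gripper":-1}
    - {"slide":[-0.25,0,0],"rot":[0,0,0],"gripper":-1}
    - {"slide":[0,0,0],"rot":[0,0,0],"gripper":-1}
    - {"slide":[0,0,-0.4],"rot":[0,0,0],"gripper":-1}
    - {"slide":[0,0,-0.4],"rot":[0,0,0],"gripper":-1}
    - {"slide":[0,0,-0.4],"rot":[0,0,0],"gripper":-1}
    - {"slide":[0,0,-0.4],"rot":[0,0,0],"gripper":-1}
    - {"slide":[0,0,-0.22],"rot":[0,0,0],"gripper":-1}
    - {"slide":[0,0,0],"rot":[0,0,0],"gripper":-1}
    - {"slide":[0,0,0],"rot":[0,0,0],"gripper":-1}

```text
clock: 13.05
eef_pos: [0.4904, 0.1031, 0.1744]
orientation: [3.141, 0.053, -0.001]
wrist_force: [0.8, -0.3, -2.1]
grip_width: 0.0094
gripper_force: 60.5
```

Run:
```python
from h import *
goal(.4995,.104,.1751)
f=grab_frame("scene")[:,:,::-1]
cv2.imwrite("pics/m4.png",cv2.resize(f[130:190,270:350],(800,600),interpolation=cv2.INTER_CUBIC))
```

```text
13.05 [0.4904 0.1031 0.1744] yaw 0.0338 tilt [-8.e-04 -0.e+00 -1.e+00] F [ 0.8  -0.33 -2.06] 0.0094 60.451648235321045
slide [ 0.363 -0.023 -0.03 ]
```

View pics/m4.png

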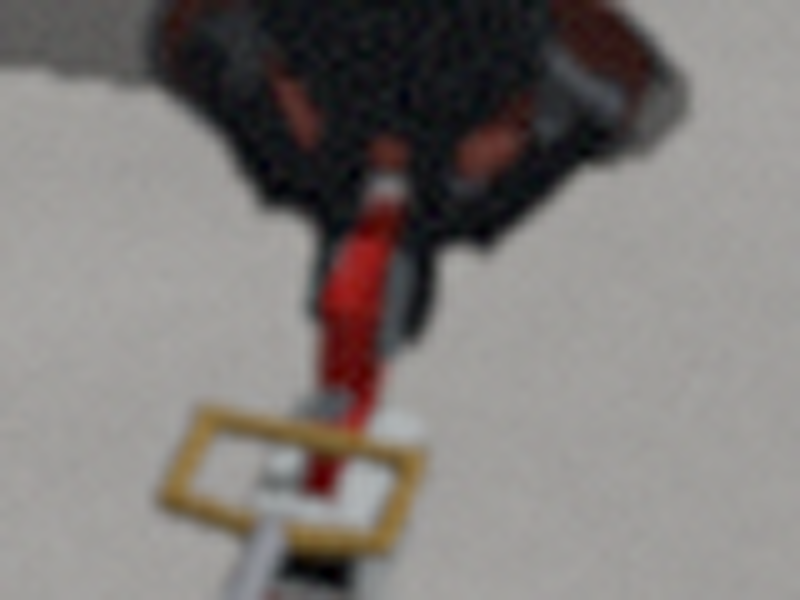

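The hook sits just before the near bar (bar spans 200–425 px, hook at about 340) and within its width. Next I'll approach the gate slowly.

Call:
jog_arm:
  increments:
    - {"slide":[0.1,0,-0.02],"rot":[0,0,0],"gripper":-1}
    - {"slide":[0.15,0,0],"rot":[0,0,0],"gripper":-1}
    - {"slide":[0.1,0,0],"rot":[0,0,0],"gripper":-1}
    - {"slide":[0.06,0,0],"rot":[0,0,0],"gripper":-1}
    - {"slide":[0.04,0,0],"rot":[0,0,0],"gripper":-1}
    - {"slide":[0,0,0],"rot":[0,0,0],"gripper":-1}

```text
clock: 13.85
eef_pos: [0.502, 0.1035, 0.1753]
orientation: [-3.141, -0.053, 0.0]
wrist_force: [-0.7, -0.1, -3.2]
grip_width: 0.0091
gripper_force: 60.5
```

Call:
jog_arm:
  increments:
    - {"slide":[0.04,0,0],"rot":[0,0,0],"gripper":-1}
    - {"slide":[0.04,0,0],"rot":[0,0,0],"gripper":-1}
    - {"slide":[0,0,0],"rot":[0,0,0],"gripper":-1}

```text
clock: 14.22
eef_pos: [0.504, 0.1036, 0.1753]
orientation: [-3.141, -0.053, -0.0]
wrist_force: [0.3, 0.4, -1.5]
grip_width: 0.0091
gripper_force: 60.5
```

Call:
jog_arm:
  increments:
    - {"slide":[0.04,0,0],"rot":[0,0,0],"gripper":-1}
    - {"slide":[0.04,0,0],"rot":[0,0,0],"gripper":-1}
    - {"slide":[0,0,0],"rot":[0,0,0],"gripper":-1}

```text
clock: 14.6
eef_pos: [0.5061, 0.1036, 0.1753]
orientation: [-3.141, -0.053, -0.0]
wrist_force: [0.1, -0.3, -1.6]
grip_width: 0.0091
gripper_force: 60.5
```

Call:
jog_arm:
  increments:
    - {"slide":[0.04,0,0],"rot":[0,0,0],"gripper":-1}
    - {"slide":[0,0,0],"rot":[0,0,0],"gripper":-1}

```text
clock: 14.85
eef_pos: [0.507, 0.1037, 0.1753]
orientation: [-3.141, -0.053, -0.0]
wrist_force: [-0.2, 0.4, -1.3]
grip_width: 0.009
gripper_force: 60.5
```

Call:
jog_arm:
  increments:
    - {"slide":[0.03,0,0],"rot":[0,0,0],"gripper":-1}
    - {"slide":[0,0,0],"rot":[0,0,0],"gripper":-1}

```text
clock: 15.1
eef_pos: [0.5077, 0.1037, 0.1753]
orientation: [-3.141, -0.053, 0.0]
wrist_force: [-0.4, -0.4, -1.9]
grip_width: 0.009
gripper_force: 60.5
```

Call:
jog_arm:
  increments:
    - {"slide":[0.03,0,0],"rot":[0,0,0],"gripper":-1}
    - {"slide":[0,0,0],"rot":[0,0,0],"gripper":-1}

```text
clock: 15.35
eef_pos: [0.5079, 0.1037, 0.1752]
orientation: [3.141, 0.053, -0.003]
wrist_force: [-3.8, 0.1, -0.1]
grip_width: 0.0095
gripper_force: 60.6
```

Call:
jog_arm:
  increments:
    - {"slide":[0.03,0,0],"rot":[0,0,0],"gripper":-1}
    - {"slide":[0,0,0],"rot":[0,0,0],"gripper":-1}

```text
clock: 15.6
eef_pos: [0.5088, 0.1038, 0.1751]
orientation: [3.141, 0.053, -0.002]
wrist_force: [-5.2, -0.7, -0.2]
grip_width: 0.0094
gripper_force: 60.7
```

Call:
jog_arm:
  increments:
    - {"slide":[0.03,0,0],"rot":[0,0,0],"gripper":-1}
    - {"slide":[0,0,0],"rot":[0,0,0],"gripper":-1}

```text
clock: 15.85
eef_pos: [0.5096, 0.1038, 0.1751]
orientation: [3.141, 0.053, -0.002]
wrist_force: [-5.3, -0.2, 0.1]
grip_width: 0.0091
gripper_force: 60.7
```

Call:
jog_arm:
  increments:
    - {"slide":[0.02,0,0],"rot":[0,0,0],"gripper":-1}
    - {"slide":[0,0,0],"rot":[0,0,0],"gripper":-1}

```text
clock: 16.1
eef_pos: [0.51, 0.1038, 0.1751]
orientation: [3.141, 0.053, -0.002]
wrist_force: [-6.1, -0.6, 0.2]
grip_width: 0.0089
gripper_force: 60.7
```

The force plateaus while the arm keeps moving, so it's the gate yielding. I'll continue slowly.

Call:
jog_arm:
  increments:
    - {"slide":[0.03,0,0],"rot":[0,0,0],"gripper":-1}
    - {"slide":[0.03,0,0],"rot":[0,0,0],"gripper":-1}
    - {"slide":[0,0,0],"rot":[0,0,0],"gripper":-1}

```text
clock: 16.48
eef_pos: [0.5113, 0.1038, 0.1751]
orientation: [3.141, 0.053, -0.003]
wrist_force: [-6.2, -0.4, 0.4]
grip_width: 0.0094
gripper_force: 60.7
```

Call:
jog_arm:
  increments:
    - {"slide":[0.03,0,0],"rot":[0,0,0],"gripper":-1}
    - {"slide":[0.03,0,0],"rot":[0,0,0],"gripper":-1}
    - {"slide":[0,0,0],"rot":[0,0,0],"gripper":-1}

```text
clock: 16.85
eef_pos: [0.5125, 0.1039, 0.1748]
orientation: [3.141, 0.053, -0.005]
wrist_force: [-7.2, -1.1, 0.2]
grip_width: 0.0094
gripper_force: 60.8
```

Call:
jog_arm:
  increments:
    - {"slide":[0.03,0,0],"rot":[0,0,0],"gripper":-1}
    - {"slide":[0.03,0,0],"rot":[0,0,0],"gripper":-1}
    - {"slide":[0,0,0],"rot":[0,0,0],"gripper":-1}

```text
clock: 17.23
eef_pos: [0.5137, 0.1039, 0.1746]
orientation: [3.141, 0.053, -0.006]
wrist_force: [-7.6, -0.3, 0.6]
grip_width: 0.009
gripper_force: 60.8
```

Call:
jog_arm:
  increments:
    - {"slide":[0.03,0,0],"rot":[0,0,0],"gripper":-1}
    - {"slide":[0.03,0,0],"rot":[0,0,0],"gripper":-1}
    - {"slide":[0,0,0],"rot":[0,0,0],"gripper":-1}

```text
clock: 17.6
eef_pos: [0.5149, 0.104, 0.1743]
orientation: [3.141, 0.053, -0.008]
wrist_force: [-7.7, -0.2, -0.5]
grip_width: 0.0092
gripper_force: 60.8
```

Call:
jog_arm:
  increments:
    - {"slide":[0.03,0,-0.01],"rot":[0,0,0],"gripper":-1}
    - {"slide":[0.03,0,0],"rot":[0,0,0],"gripper":-1}
    - {"slide":[0.03,0,0],"rot":[0,0,0],"gripper":-1}
    - {"slide":[0,0,0],"rot":[0,0,0],"gripper":-1}

```text
clock: 18.1
eef_pos: [0.5166, 0.104, 0.174]
orientation: [3.141, 0.053, -0.01]
wrist_force: [-9.1, -0.3, -0.8]
grip_width: 0.0094
gripper_force: 60.7
```

Call:
jog_arm:
  increments:
    - {"slide":[0.03,0,0],"rot":[0,0,0],"gripper":-1}
    - {"slide":[0.03,0,0],"rot":[0,0,0],"gripper":-1}
    - {"slide":[0.03,0,0],"rot":[0,0,0],"gripper":-1}
    - {"slide":[0,0,0],"rot":[0,0,0],"gripper":-1}

```text
clock: 18.6
eef_pos: [0.5185, 0.1041, 0.1736]
orientation: [3.141, 0.053, -0.011]
wrist_force: [-8.9, -0.5, -1.0]
grip_width: 0.0092
gripper_force: 60.7
```

Call:
jog_arm:
  increments:
    - {"slide":[0.03,0,0.02],"rot":[0,0,0],"gripper":-1}
    - {"slide":[0.02,0,0.04],"rot":[0,0,0],"gripper":-1}
    - {"slide":[0,0,0.04],"rot":[0,0,0],"gripper":-1}
    - {"slide":[0,0,0.04],"rot":[0,0,0],"gripper":-1}
    - {"slide":[0,0,0],"rot":[0,0,0],"gripper":-1}

```text
clock: 19.23
eef_pos: [0.5202, 0.1042, 0.1703]
orientation: [3.141, 0.053, -0.009]
wrist_force: [-8.3, -0.5, -2.3]
grip_width: 0.0092
gripper_force: 60.7
```

Call:
jog_arm:
  increments:
    - {"slide":[0,0,0.04],"rot":[0,0,0],"gripper":-1}
    - {"slide":[0,0,0.04],"rot":[0,0,0],"gripper":-1}
    - {"slide":[0,0,0],"rot":[0,0,0],"gripper":-1}

```text
clock: 19.6
eef_pos: [0.5206, 0.1042, 0.1686]
orientation: [3.141, 0.053, -0.007]
wrist_force: [-6.2, -0.6, -2.7]
grip_width: 0.0091
gripper_force: 60.7
```

Call:
jog_arm:
  increments:
    - {"slide":[0.01,0,0.05],"rot":[0,0,0],"gripper":-1}
    - {"slide":[0.01,0,0.05],"rot":[0,0,0],"gripper":-1}
    - {"slide":[0.01,0,0.05],"rot":[0,0,0],"gripper":-1}
    - {"slide":[0,0,0],"rot":[0,0,0],"gripper":-1}

```text
clock: 20.1
eef_pos: [0.5216, 0.1042, 0.1648]
orientation: [3.141, 0.053, -0.006]
wrist_force: [-5.4, -1.1, -2.9]
grip_width: 0.0095
gripper_force: 60.6
```

Call:
jog_arm:
  increments:
    - {"slide":[0.02,0,0.05],"rot":[0,0,0],"gripper":-1}
    - {"slide":[0.02,0,0.05],"rot":[0,0,0],"gripper":-1}
    - {"slide":[0.02,0,0.05],"rot":[0,0,0],"gripper":-1}
    - {"slide":[0,0,0],"rot":[0,0,0],"gripper":-1}

```text
clock: 20.6
eef_pos: [0.5238, 0.1042, 0.1611]
orientation: [3.141, 0.053, -0.003]
wrist_force: [-3.1, 0.3, -9.0]
grip_width: 0.0095
gripper_force: 59.7
```

Call:
jog_arm:
  increments:
    - {"slide":[0,0,0.04],"rot":[0,0,0],"gripper":-1}
    - {"slide":[0,0,0.04],"rot":[0,0,0],"gripper":-1}
    - {"slide":[0,0,0],"rot":[0,0,0],"gripper":-1}

```text
clock: 20.98
eef_pos: [0.5258, 0.1043, 0.1621]
orientation: [-3.141, -0.053, -0.006]
wrist_force: [-0.6, -0.0, -3.2]
grip_width: 0.0096
gripper_force: 60.3
```

Call:
jog_arm:
  increments:
    - {"slide":[0,0,0.04],"rot":[0,0,0],"gripper":-1}
    - {"slide":[0,0,0.04],"rot":[0,0,0],"gripper":-1}
    - {"slide":[0,0,0],"rot":[0,0,0],"gripper":-1}

```text
clock: 21.35
eef_pos: [0.5245, 0.1043, 0.1585]
orientation: [-3.141, -0.053, 0.0]
wrist_force: [-0.1, -0.3, -2.0]
grip_width: 0.0091
gripper_force: 60.3
```

The gate has snapped past (forces back to baseline). Now I'll centre the bar in x and lower the timer onto it.

Call:
jog_arm:
  increments:
    - {"slide":[0.06,0,0.06],"rot":[0,0,0],"gripper":-1}
    - {"slide":[0.06,0,0.06],"rot":[0,0,0],"gripper":-1}
    - {"slide":[0.04,0,0.04],"rot":[0,0,0],"gripper":-1}
    - {"slide":[0,0,0],"rot":[0,0,0],"gripper":-1}
    - {"slide":[0,0,0],"rot":[0,0,0],"gripper":-1}

```text
clock: 21.98
eef_pos: [0.5285, 0.1044, 0.1546]
orientation: [-3.141, -0.053, 0.0]
wrist_force: [0.4, -0.3, -1.1]
grip_width: 0.0094
gripper_force: 60.3
```

Call:
jog_arm:
  increments:
    - {"slide":[0,0,0.04],"rot":[0,0,0],"gripper":-1}
    - {"slide":[0,0,0.03],"rot":[0,0,0],"gripper":-1}
    - {"slide":[0,0,0],"rot":[0,0,0],"gripper":-1}

```text
clock: 22.35
eef_pos: [0.5284, 0.1044, 0.1527]
orientation: [-3.141, -0.053, 0.0]
wrist_force: [-0.5, 0.2, -1.9]
grip_width: 0.0094
gripper_force: 60.3
```

Run:
```python
from h import *
goal(.529,.104,.1511)
f=grab_frame("scene")[:,:,::-1]
cv2.imwrite("pics/m5.png",cv2.resize(f[140:200,270:350],(800,600),interpolation=cv2.INTER_CUBIC))
```

```text
22.35 [0.5284 0.1044 0.1527] yaw 0.0338 tilt [-3.e-04  0.e+00 -1.e+00] F [-0.52  0.23 -1.95] 0.0094 60.34441351890564
slide [0.024 0.016 0.063]
```

View pics/m5.png

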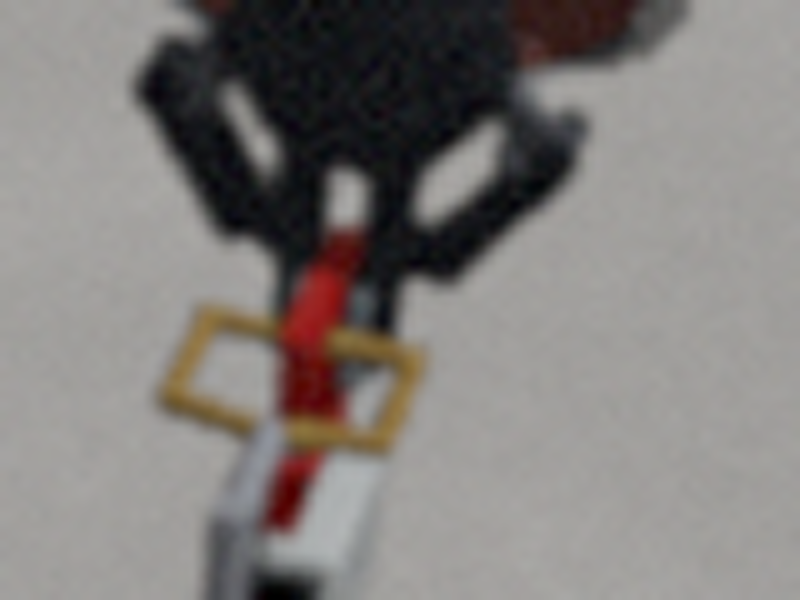

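The red roof passes over the near bar (at 310,330 px) with the nose inside the loop, so the bar is captured. I'll lower to contact.

Call:
jog_arm:
  increments:
    - {"slide":[0,0,0.03],"rot":[0,0,0],"gripper":-1}
    - {"slide":[0,0,0.02],"rot":[0,0,0],"gripper":-1}
    - {"slide":[0,0,0],"rot":[0,0,0],"gripper":-1}

```text
clock: 22.78
eef_pos: [0.5284, 0.1044, 0.1515]
orientation: [3.141, 0.053, -0.0]
wrist_force: [-0.3, -0.2, -2.4]
grip_width: 0.009
gripper_force: 60.3
```

Call:
jog_arm:
  increments:
    - {"slide":[0,0,0.02],"rot":[0,0,0],"gripper":-1}
    - {"slide":[0,0,0],"rot":[0,0,0],"gripper":-1}

```text
clock: 23.02
eef_pos: [0.5284, 0.1044, 0.151]
orientation: [-3.141, -0.053, 0.0]
wrist_force: [0.8, 0.1, -2.0]
grip_width: 0.0091
gripper_force: 60.5
```

Call:
jog_arm:
  increments:
    - {"slide":[0,0,0.03],"rot":[0,0,0],"gripper":-1}
    - {"slide":[0,0,0],"rot":[0,0,0],"gripper":-1}

```text
clock: 23.28
eef_pos: [0.5286, 0.1044, 0.1508]
orientation: [3.141, 0.053, 0.001]
wrist_force: [-1.3, -0.9, 1.0]
grip_width: 0.0091
gripper_force: 60.8
```

Call:
jog_arm:
  increments:
    - {"slide":[0,0,0.02],"rot":[0,0,0],"gripper":-1}
    - {"slide":[0,0,0],"rot":[0,0,0],"gripper":-1}

```text
clock: 23.52
eef_pos: [0.5287, 0.1044, 0.1506]
orientation: [3.141, 0.053, 0.001]
wrist_force: [-4.3, -0.1, 4.9]
grip_width: 0.0092
gripper_force: 61.2
```

The side force says the bar sits on the back slope of the V, so I'll ease the timer back about 3 mm in x.

Call:
jog_arm:
  increments:
    - {"slide":[0,0,-0.05],"rot":[0,0,0],"gripper":-1}
    - {"slide":[-0.06,0,0],"rot":[0,0,0],"gripper":-1}
    - {"slide":[-0.06,0,0],"rot":[0,0,0],"gripper":-1}
    - {"slide":[0,0,0],"rot":[0,0,0],"gripper":-1}

```text
clock: 24.02
eef_pos: [0.526, 0.1043, 0.1514]
orientation: [-3.141, -0.053, -0.003]
wrist_force: [2.6, 0.1, 0.8]
grip_width: 0.009
gripper_force: 60.8
```

Call:
jog_arm:
  increments:
    - {"slide":[0,0,0.03],"rot":[0,0,0],"gripper":-1}
    - {"slide":[0,0,0],"rot":[0,0,0],"gripper":-1}

```text
clock: 24.28
eef_pos: [0.5261, 0.1043, 0.1512]
orientation: [-3.141, -0.053, -0.003]
wrist_force: [1.3, -0.6, 3.7]
grip_width: 0.0091
gripper_force: 61.2
```

Call:
jog_arm:
  increments:
    - {"slide":[0,0,0.02],"rot":[0,0,0],"gripper":-1}
    - {"slide":[0,0,0],"rot":[0,0,0],"gripper":-1}

```text
clock: 24.52
eef_pos: [0.5261, 0.1043, 0.151]
orientation: [3.141, 0.053, 0.003]
wrist_force: [0.2, -0.4, 6.1]
grip_width: 0.0092
gripper_force: 61.6
```

Call:
jog_arm:
  increments:
    - {"slide":[0,0,-0.04],"rot":[0,0,0],"gripper":-1}
    - {"slide":[0.05,0,0],"rot":[0,0,0],"gripper":-1}
    - {"slide":[0,0,0],"rot":[0,0,0],"gripper":-1}

```text
clock: 24.9
eef_pos: [0.5266, 0.1044, 0.151]
orientation: [-3.141, -0.053, 0.001]
wrist_force: [-0.4, -0.1, 4.8]
grip_width: 0.0089
gripper_force: 61.5
```

Call:
jog_arm:
  increments:
    - {"slide":[0,0,-0.04],"rot":[0,0,0],"gripper":-1}
    - {"slide":[0,0,0],"rot":[0,0,0],"gripper":-1}

```text
clock: 25.15
eef_pos: [0.5264, 0.1043, 0.1512]
orientation: [-3.141, -0.053, 0.001]
wrist_force: [2.0, -0.2, 0.7]
grip_width: 0.0094
gripper_force: 61.0
```

Call:
jog_arm:
  increments:
    - {"slide":[0,0,0],"rot":[0,0,0],"gripper":-0.6}
    - {"slide":[0,0,0],"rot":[0,0,0],"gripper":-0.4}
    - {"slide":[0,0,0],"rot":[0,0,0],"gripper":-0.2}
    - {"slide":[0,0,0],"rot":[0,0,0],"gripper":0}
    - {"slide":[0,0,0],"rot":[0,0,0],"gripper":0.2}
    - {"slide":[0,0,0],"rot":[0,0,0],"gripper":0.2}
    - {"slide":[0,0,0],"rot":[0,0,0],"gripper":0.2}
    - {"slide":[0,0,0],"rot":[0,0,0],"gripper":0.2}

```text
clock: 26.15
eef_pos: [0.5267, 0.1043, 0.1518]
orientation: [3.141, 0.053, 0.0]
wrist_force: [0.6, -0.4, -0.6]
grip_width: 0.0512
gripper_force: 0.0
```

Run:
```python
from h import *
goal(.426,.104,.1511)
f=grab_frame("scene")[:,:,::-1]
cv2.imwrite("pics/m6.png",cv2.resize(f[140:200,270:350],(800,600),interpolation=cv2.INTER_CUBIC))
```

```text
26.15 [0.5267 0.1043 0.1518] yaw 0.0338 tilt [ 0. -0. -1.] F [ 0.58 -0.37 -0.63] 0.0512 0.0
slide [-4.027 -0.123  0.029]
```

View pics/m6.png

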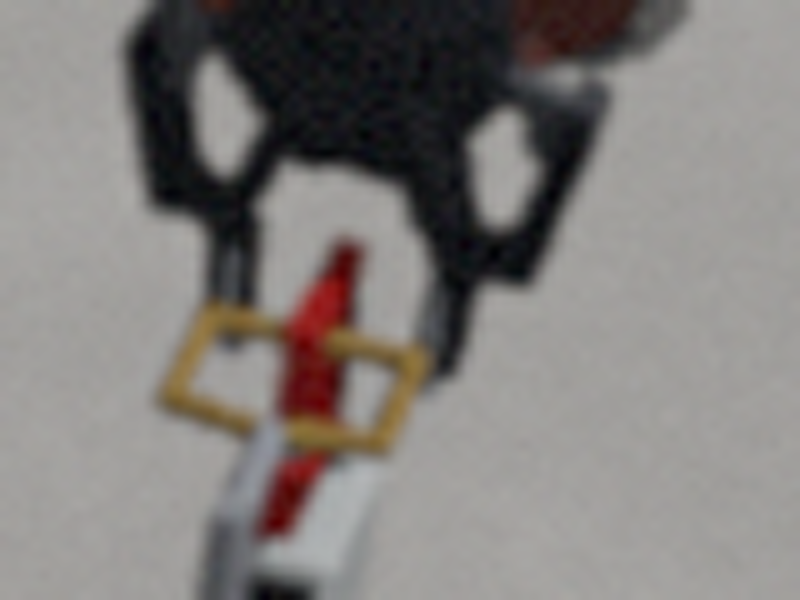

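The timer hangs from the near bar by itself, with the fingers open on both sides of it (230 and 445 px). I'll back straight away in −x, then up, and let it settle.

Call:
jog_arm:
  increments:
    - {"slide":[-0.2,0,0],"rot":[0,0,0],"gripper":0.2}
    - {"slide":[-0.5,0,0],"rot":[0,0,0],"gripper":0.2}
    - {"slide":[-0.7,0,0],"rot":[0,0,0],"gripper":0.2}
    - {"slide":[-0.7,0,0],"rot":[0,0,0],"gripper":0.2}
    - {"slide":[-0.7,0,0],"rot":[0,0,0],"gripper":0.2}
    - {"slide":[-0.7,0,0],"rot":[0,0,0],"gripper":0.2}
    - {"slide":[-0.5,0,-0.5],"rot":[0,0,0],"gripper":0.2}
    - {"slide":[0,0,-0.9],"rot":[0,0,0],"gripper":0.2}
    - {"slide":[0,0,-0.9],"rot":[0,0,0],"gripper":0.2}
    - {"slide":[0,0,0],"rot":[0,0,0],"gripper":0.2}
    - {"slide":[0,0,0],"rot":[0,0,0],"gripper":0.2}
    - {"slide":[0,0,0],"rot":[0,0,0],"gripper":0.2}
    - {"slide":[0,0,0],"rot":[0,0,0],"gripper":0.2}
    - {"slide":[0,0,0],"rot":[0,0,0],"gripper":0.2}
    - {"slide":[0,0,0],"rot":[0,0,0],"gripper":0.2}
    - {"slide":[0,0,0],"rot":[0,0,0],"gripper":0.2}
    - {"slide":[0,0,0],"rot":[0,0,0],"gripper":0.2}
    - {"slide":[0,0,0],"rot":[0,0,0],"gripper":0.2}
    - {"slide":[0,0,0],"rot":[0,0,0],"gripper":0.2}
    - {"slide":[0,0,0],"rot":[0,0,0],"gripper":0.2}

```text
clock: 28.7
eef_pos: [0.4268, 0.101, 0.2093]
orientation: [-3.141, -0.053, -0.0]
wrist_force: [-0.3, 0.4, 0.0]
grip_width: 0.0514
gripper_force: 0.0
```

Run:
```python
from h import *
f=grab_frame("scene")[:,:,::-1];t=grab_frame("top")[:,:,::-1]
for i in range(20): f2=grab_frame("scene")[:,:,::-1]
print(read_state()['clock'],np.abs(f2[140:220,270:350].astype(float)-f[140:220,270:350]).mean())
def c(im,x,y,w,h):return cv2.resize(im[y:y+h,x:x+w],(400,300),interpolation=cv2.INTER_CUBIC)
cv2.imwrite("pics/m7.png",np.hstack([c(f2,270,150,80,60),c(t,170,180,80,60)]))
```

```text
29.8 1.5480208333333334
```

View pics/m7.png

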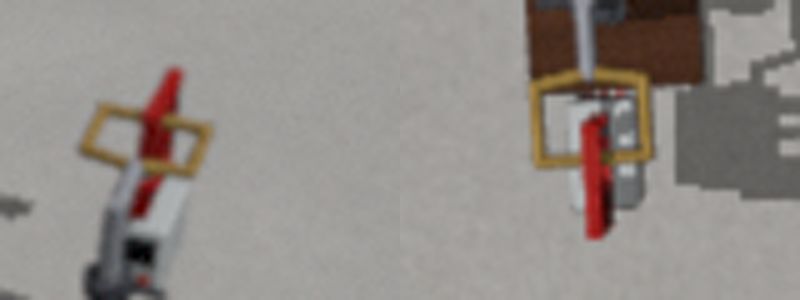

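The timer hangs upright and still, with its roof over the near bar (top crop 597,155). I'll hand it in.

```bash
python3 -c "
from station import *
for i in range(20): grab_frame('top')
print(job_done())"
```

```text
the job is handed in; nothing more can be done
None
```

The timer hangs by its red snap hook from the near bar of the middle-sized stand's eye, let go and still in the last pictures. I handed the job in at about 31 s of the 62 s allowed. I saw the gate close behind the bar only through the forces dropping back, and the hand-in returned no verdict.

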